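# Close and lock the service hatch of a bench power supply

### The arm

A 6-joint arm with a two-finger parallel gripper is mounted at the origin on the work surface. World frame = base frame: x ahead of the robot, y to its left, z up, the work surface at z = 0. Lengths are in mm, angles in degrees, forces in N, time in s.
With the tool pointing down it reaches from about 300 to 850 mm from the base axis. Payload 4.2 kg.
Tool frame: the origin (TCP) lies on the centre line of the jaws, within the pads' length; the fingertips stand 11 mm ahead of it and the grasp point (between the pads) lies 8 mm behind it; z points along the fingers, y is the direction in which the jaws open and shut (so a half turn about z gives the same grasp; the last joint's range is limited). The gripper opens to 91 mm and grips with 3 to 60 N. Pads are 32 mm wide; open, the fingers measure 118 mm over their backs; the gripper's body (76 mm by 178 mm) begins 60 mm behind the grasp point.
Start: joints at [-65.088, 18.312, 89.639, -0, 72.044, -1.146], TCP at [252.593, -516.565, 224.976] pointing down, gripper open.
Joint ranges: [-177.97, 177.97], [-48.28, 115.42], [12.27, 149.76], [-77.06, 257.06], [2.81, 150.46], [-146.56, 146.56]. Speed limits (degrees/s): [147.25, 147.25, 180, 180, 180, 180].

### API

Orientations are given as [roll, pitch, yaw] about the fixed x, y, z axes, in that order (R = Rz(yaw) Ry(pitch) Rx(roll)).
In Python, from workcell import env, grab_frame gives the robot as it stands. The module is installed in compiled form; this text tells all that it offers.
- The arm moves only by the tool arm_command, never from a script. Its argument "series" is one flat list of numbers, 6 for each row, row after row: the shift along the world's x, y, z each as a share of 400 mm, from -1 to 1, then the turn, a rotation vector about the world's x, y, z each as a share of 45 degrees, from -1 to 1. A call has 1 to 20 rows; each row shifts and turns the commanded pose from where the row before left it; what a row does not reach is not made up. A row lasts 1/12 s, in which the tool goes at most 41.7 mm and 7.16 degrees, less where a joint would pass 70% of its speed; a pose out of reach is approached as far as the arm can. A call with a number of a shift or a turn outside -1 to 1 is refused whole. A call with a gripper value outside its range is refused whole. "hand" is the opening, from 0 (shut) to 1 (fully open), set as the call begins (left out, the last holds). The fingers move at their own pace and stop on an object; "newtons" is the grip in N (left out, the last holds). Time passes only in rows, so rows that do not move let the fingers close. It gives the time, the measured TCP pose, the force and the opening at its end, in the units of the state.
- env.state(): the state, without advancing time (a new reading comes with each control period).
- grab_frame(name): name is "scene" or "top" or "wrist"; returns a dict with "frame" (384x512x3 uint8, red, green, blue), "intrinsics" (3x3 intrinsics, pixels), "R" (3x3) and "t" (3): a world point X has camera coordinates R X + t; the wrist camera has in their place "tool_from_camera" (4x4, takes a point from camera to tool coordinates, whose origin is the TCP and whose axes are the flange's). Camera axes: x right, y down, z forward; pixel columns grow to the right and rows downward; lengths in mm; the calibration is good to about 2 mm. A picture is of the moment at which its call begins: read the wrist's pose just before it. There is no depth.
- env.job_done(): hands the job in, once; it reports no verdict.
The state is a dict: "time_s": time; "qpos": joint angles; "qvel": joint speeds; "effort": joint torques, N m; "ee_pos": TCP position; "ee_rot": TCP orientation; "force": force on the tool from outside, world axes, zero at the start; "torque": the same for the moment, N m; "gripper_width": finger opening in mm.
Only numpy, scipy, OpenCV 4.12 (cv2) and the standard library are available. Lean on these libraries where they do the work, as an engineer would, in place of code of your own. Each camera call takes 0.05 s, during which the arm holds its last target.

### The job

Swing the open service hatch on top of the cream power supply shut, then press its yellow quarter-turn fastener down and turn it a quarter turn clockwise until the cam catches, so that hatch and fastener stay locked by themselves when you let go. The catch inside bends easily: press by feel, never with more than 12 N, and do not force the turn. Leave the other things on the bench where they are.

Things in the scene. Friction and masses are not known exactly. Their poses are not given: they have to be found in the camera images.
- unit: Bench power supply, a cream box 240 (x) x 270 (y) x 120 mm high, fixed to the bench. Origin: centre of its underside; its +x points from the black front panel (robot side) to the back, z up. The hatch lies on its top deck; the fastener axis, with the hatch shut, is the box's own vertical centre line.
- hatch_hinge (a point): Hinge axis of the hatch, at the middle of its length: on the unit at x = +75 mm, y = 0, 122.5 mm above the bench. The hinge runs along the unit's y.
- hatch_edge (a point): Middle of the hatch's free edge, on its outer (top) face, 120 mm from the hinge. The hatch is a grey plate 120 mm (hinge to edge) x 100 mm wide x 5 mm thick; shut, its top face is 125 mm above the bench and its free edge is towards the front panel. Site x points from free edge to hinge, z is the outward normal of the top face.
- hatch (a joint): Hatch angle in rad: 0 shut, grows as the free edge swings up and back; 1.57 upright, stop at 1.6. A stiff hinge holds it where it is left, 1 to 3 N at the free edge moves it shut; it can be pushed by its outer face, best between the fastener and the free edge.
- fastener_head (a point): Centre of the top of the fastener's yellow wing, on the turning axis (75 mm from the hinge). The wing is a bar 36 mm long, 10 mm thick, 22 mm high, on a round collar 28 mm across and 4 mm thick. Unpressed, the collar's underside is 22 mm and the wing's top 48 mm above the hatch's top face. Site x runs along the wing's length, z points up out of the hatch.
- fastener_press (a joint): How far the fastener is pressed in, m: 0 sprung out, stop 0.022. Spring: 1.5 N to start, 0.1 N more per mm. The catch's depth differs from unit to unit: turning is free only once pressed past a point 4 to 17 mm in; 1.5 mm beyond that point a stiff leaf spring (8 N per mm) is felt as a sharp rise of force. Stop there, turn, let go: once caught it springs out about 4 mm from there and stays.
- fastener_turn (a joint): Turn of the fastener in rad, clockwise from above positive: 0 unlocked (wing along the unit's x, as at the start), 1.57 locked (wing along the unit's y), stop at 1.6. A weak spring turns it back if the cam has not caught. A slot blocks turning (beyond 0.3) until it is pressed deep enough. Caught, it may settle back to about 1.45.
- weight: Brass laboratory weight, 48 mm across, 55 mm high; bystander. Origin: centre of its underside.
- meter: Orange hand meter, 75 x 50 x 30 mm, lying flat; bystander. Origin: centre of its underside.
- jar: Small jar with blue cap, 56 mm across, 70 mm high; bystander. Origin: centre of its underside.
- catch: Mount of the brass catch that receives the fastener's cross-bar, inside the unit under the opening. Origin: in the deck plane (120 mm above the bench) on the unit's vertical centre line; it moves with the unit and does not tell how deep the catch itself sits.

How it is judged (in metres and radians):
On the way, in this order (a step that is already met when the one before it is completed fails the run):
1. the hatch is shut, the fastener not yet turned (value of joint hatch below 0.04 rad and value of joint fastener_turn below 0.5 rad), for 0.1 s.
2. the fastener is pressed in and turned a quarter turn with the hatch shut (value of joint hatch below 0.05 rad and value of joint fastener_turn above 1.3 rad and value of joint fastener_press above 0.001 m), for 0.2 s.
At the end, for the whole second after the job is handed in: The hatch is shut (within 0.04 rad), the fastener stays held down by its cam (more than 1 mm in) and turned at least 1.3 rad clockwise, at rest with nothing touching it; the bystanders stand where they were (within 30 mm) (value of joint hatch below 0.04 rad and value of joint fastener_turn above 1.3 rad and value of joint fastener_press above 0.001 m and velocity of joint fastener_turn between -0.1 and 0.1 rad/s).
It fails at once if the fastener loads the catch with more than 13 N (contact force between unit and catch above 13 N).
It fails at once if a bystander is moved more than 30 mm or tipped (distance of any of weight, meter, jar from where it was at the start of the episode above 0.03 m or angle between any of weight, meter, jar's own z axis and vertical above 0.5 rad).
It also fails if it takes over 48 s, if anything falls off the work surface, if the arm or the gripper's body presses on something with over 40 N, if the wrist force passes 120 N, or if a joint passes its speed limit or range.

## Working session

There is one attempt and no reset: what is moved stays moved. The work goes in short steps, Python scripts to look and compute and a tool call to move; the robot and the scene stay as the last step left them, time stands still between calls to the robot, and variables do not carry over. Pictures are saved under pics/ and viewed, and the job is handed in when it is done.

Besides the shell and the picture viewer there is one more tool, called by a JSON object that holds its "op" and its "data", one argument or row to a line. arm_command: Moves the arm, as the interface text tells. Shift numbers are shares of 400 mm and turn numbers shares of 45 degrees, none past 1 either way. Its arguments: {"type":"object","properties":{"series":{"type":"array"},"hand":{"type":"number"},"newtons":{"type":"number"}},"required":["series"]}

```bash
mkdir -p pics; python3 - <<'E'
from workcell import env, grab_frame
import cv2,pickle
s=env.state(); print(s)
for n in("scene","top","wrist"):
    f=grab_frame(n); cv2.imwrite(f"pics/{n}0.png",f["frame"][:,:,::-1]); pickle.dump(f,open(f"{n}0.pkl","wb"))
    print(n,{k:v for k,v in f.items() if k!="frame"})
E
```

```text
{'time_s': 0.0, 'qpos': array([-6.50867601e+01,  1.83499900e+01,  8.97055241e+01,  1.60972949e-04,
        7.20419405e+01, -1.14687822e+00]), 'qvel': array([ 0.08509875,  0.00950009,  0.05209416,  0.11402512, -0.05993227,
        0.03790613]), 'effort': array([-1.22617672e-03, -4.12464094e+01, -2.31970221e+01,  7.25454488e-02,
        4.58428706e-02, -1.29354348e-04]), 'ee_pos': array([ 252.39982676, -516.11796937,  224.1427742 ]), 'ee_rot': array([-1.79902568e+02, -2.10361460e-03,  2.60600666e+01]), 'force': array([-0.79284899, -0.01462461, -0.27712967]), 'torque': array([-0.01003765,  0.01681495, -0.03645638]), 'gripper_width': 91.02434412607343}
scene {'intrinsics': array([[414.50087163,   0.        , 260.98588427],
       [  0.        , 414.50087163, 199.72540605],
       [  0.        ,   0.        ,   1.        ]]), 'R': array([[-0.29147849,  0.95656592, -0.0046825 ],
       [ 0.80889388,  0.24386196, -0.53499723],
       [-0.51061824, -0.15972783, -0.84484084]]), 't': array([ 121.16455021, -410.36681892, 1402.53618338])}
top {'intrinsics': array([[431.38176629,   0.        , 25
[... 161 characters left out ...]
894086],
       [-0.99111657,  0.01774988, -0.13180626],
       [ 0.13238681,  0.03691898, -0.99051033]]), 't': array([ 64.45286326, 609.53735738, 974.46359815])}
wrist {'intrinsics': array([[272.99163075,   0.        , 258.0967391 ],
       [  0.        , 272.99163075, 191.40143265],
       [  0.        ,   0.        ,   1.        ]]), 'tool_from_camera': array([[ 3.16846743e-04, -9.69662863e-01, -2.44445967e-01,
         6.92706688e+01],
       [ 9.99999931e-01,  2.60364811e-04,  2.63373675e-04,
        -3.35199670e-01],
       [-1.91738544e-04, -2.44446034e-01,  9.69662879e-01,
        -1.60510503e+02],
       [ 0.00000000e+00,  0.00000000e+00,  0.00000000e+00,
         1.00000000e+00]])}
```

View pics/scene0.png

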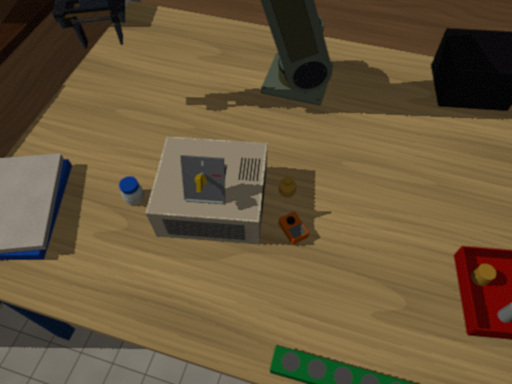

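View pics/top0.png

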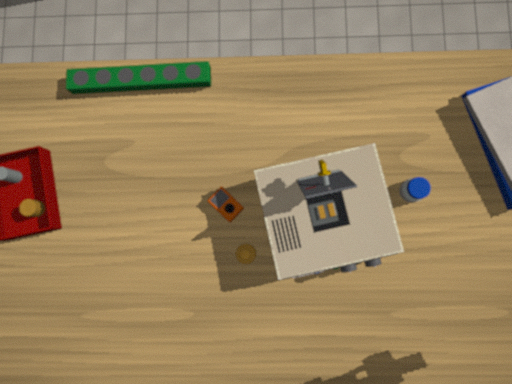

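View pics/wrist0.png

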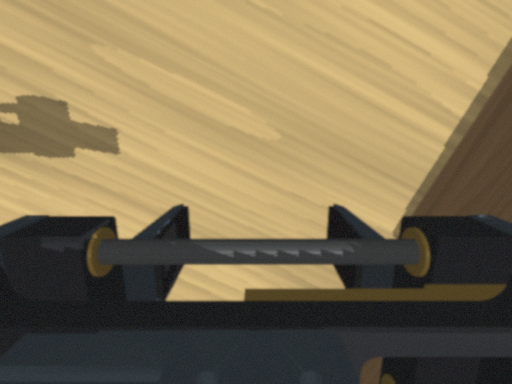

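The top view shows the box with deck corners at roughly (255,171), (375,144), (402,250) and (277,279). The hatch stands up at about (326,185), with the yellow wing at (324,170). I'll zoom in and fit the pose.

```bash
python3 - <<'E'
import cv2,pickle
f=pickle.load(open("top0.pkl","rb"))["frame"][:,:,::-1]
cv2.imwrite("pics/topz.png",cv2.resize(f[135:290,240:440],None,fx=4,fy=4,interpolation=cv2.INTER_CUBIC)[:600,:800])
f=pickle.load(open("scene0.pkl","rb"))["frame"][:,:,::-1]
cv2.imwrite("pics/scenez.png",cv2.resize(f[130:250,110:270],None,fx=5,fy=5,interpolation=cv2.INTER_CUBIC))
E
```

```text
(no output)
```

View pics/topz.png

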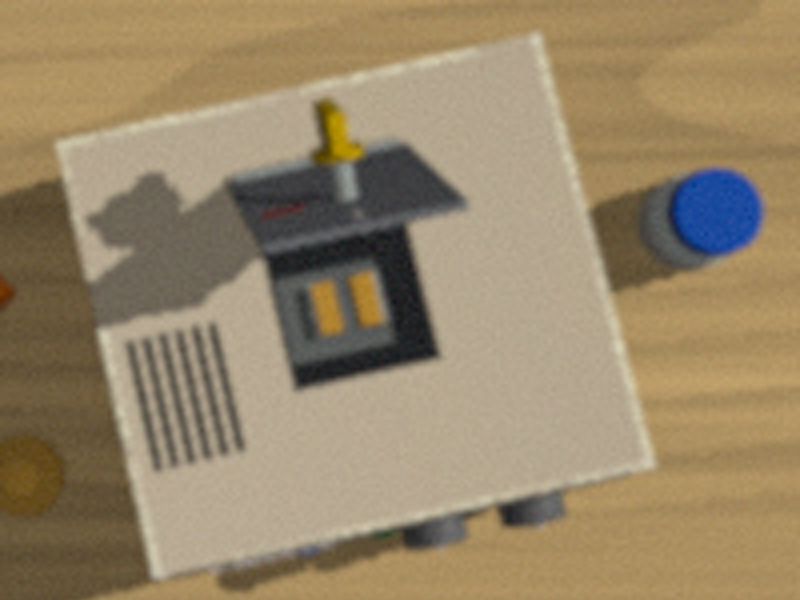

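View pics/scenez.png

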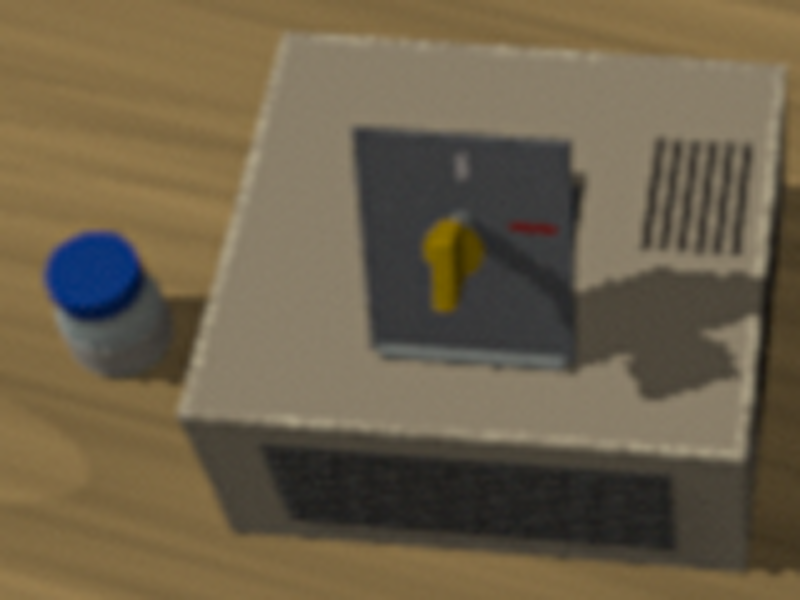

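```bash
cat > fit.py <<'E'
import numpy as np,pickle
from scipy.optimize import least_squares
T=pickle.load(open("top0.pkl","rb"));S=pickle.load(open("scene0.pkl","rb"))
def proj(f,X):
    c=f["R"]@X+f["t"]; p=f["intrinsics"]@c; return p[:2]/p[2]
tz=lambda p:np.array(p)/4+[240-.375,135-.375]
sz=lambda p:np.array(p)/5+[110-.4,130-.4]
def U(p,l):
    x,y,a=p[0]*100,p[1]*100,p[2]; c,s=np.cos(a),np.sin(a)
    return np.array([x+c*l[0]-s*l[1],y+s*l[0]+c*l[1],l[2]])
def H(th,u,v,w): # u from hinge to edge, v, w above mid-plane
    return [75-u*np.cos(th)+w*np.sin(th),v,122.5+u*np.sin(th)+w*np.cos(th)]
obs=[(T,tz(q),l) for q,l in [((57,143),(120,135,120)),((541,35),(120,-135,120)),((655,467),(-120,-135,120)),((153,578),(-120,135,120))]]
obs+=[(S,sz(q),l) for q,l in [((285,38),(-120,-135,120)),((785,66),(-120,135,120)),((182,415),(120,-135,120)),((748,460),(120,135,120)),((232,530),(120,-135,0)),((748,568),(120,135,0))]]
hob=[(T,tz((265,250)),(120,50,2.5)),(T,tz((465,207)),(120,-50,2.5)),(S,sz((355,128)),(120,-50,2.5)),(S,sz((570,142)),(120,50,2.5))]
hob+=[(S,sz((445,309)),(75,0,50.5-5))]
def res(p,full=False):
    r=[proj(f,U(p,l))-q for f,q,l in obs]+[proj(f,U(p,H(p[3],*l)))-q for f,q,l in hob]
    return np.array(r) if full else np.ravel(r)
if __name__=="__main__":
    o=least_squares(res,[5,-1,0.2,1.2],loss="soft_l1"); p=o.x
    print(p[:2]*100,np.degrees(p[2:])); print(np.round(res(p,True),1).tolist())
    np.save("p.npy",p)
    print("edge",U(p,H(p[3],120,0,2.5)),"head",U(p,H(p[3],75,0,50.5)),"hinge",U(p,(75,0,122.5)))
E
python3 fit.py
```

```text
[541.64549783 -96.97398285] [11.83204899 65.84187121]
[[-0.8, -0.0], [-0.8, -0.4], [-0.2, 0.5], [-0.2, 0.9], [-0.3, -1.2], [0.1, -0.2], [-1.0, 0.2], [-0.9, -0.2], [0.0, 0.5], [-0.4, 1.0], [-1.3, 0.2], [0.3, -0.7], [-0.9, -0.2], [0.1, 0.1], [0.1, -7.8]]
edge [569.21724541 -91.19784716 233.01347374] head [630.10807257 -78.44154004 211.598904  ] hinge [615.05196148 -81.5957159  122.5       ]
```

{"op": "arm_command", "data": {
  "series": [0, 0, 0.08, 0, 0, 0.15, 0, 0, 0.08, 0, 0, 0.15, 0, 0, 0.08, 0, 0, 0.15, 0.0625, 0.077, 0, 0, 0, 0.15, 0.0625, 0.077, 0, 0, 0, 0.15, 0.0625, 0.077, 0, 0, 0, 0.15, 0.0625, 0.077, 0, 0, 0, 0.15, 0.0625, 0.077, 0, 0, 0, 0.15, 0.0625, 0.077, 0, 0, 0, 0.15, 0.0625, 0.077, 0, 0, 0, 0.15, 0.0625, 0.077, 0, 0, 0, 0.15, 0.0625, 0.077, 0, 0, 0, 0.15, 0.0625, 0.077, 0, 0, 0, 0.15, 0.0625, 0.077, 0, 0, 0, 0.15, 0.0625, 0.077, 0, 0, 0, 0.15, 0.0625, 0.077, 0, 0, 0, 0.15, 0.0625, 0.077, 0, 0, 0, 0.15, 0, 0, 0, 0, 0, 0.15, 0, 0, 0, 0, 0, 0.15, 0, 0, 0, 0, 0, 0.15],
  "hand": 0.7
}}

```text
time_s: 1.82
ee_pos: [602.9, -84.3, 320.1]
ee_rot: [-180.0, -0.1, 161.5]
force: [-0.3, 0.3, -0.5]
gripper_width: 63.8
```

{"op": "arm_command", "data": {
  "series": [0, 0, 0, 0, 0, 0.15, 0, 0, 0, 0, 0, 0.15, 0, 0, 0, 0, 0, 0.15, 0, 0, 0, 0, 0, 0.15, 0, 0, 0, 0, 0, 0.082, 0, 0, 0, 0, 0, 0]
}}

```text
time_s: 2.32
ee_pos: [602.5, -85.3, 320.6]
ee_rot: [180.0, -0.0, -168.2]
force: [0.6, -0.4, 0.4]
gripper_width: 63.9
```

```bash
python3 - <<'E'
from workcell import env, grab_frame
import cv2,pickle
s=env.state(); print(s)
for n in("scene","top","wrist"):
    f=grab_frame(n); cv2.imwrite(f"pics/{n}1.png",f["frame"][:,:,::-1]); pickle.dump(f,open(f"{n}1.pkl","wb"))
E
```

```text
{'time_s': 2.3167, 'qpos': array([-9.14739393e+00,  1.91759784e+01,  7.47984520e+01,  4.87208383e-03,
        8.60755574e+01, -1.10950197e+02]), 'qvel': array([-6.12815014e-02, -1.39342077e-01, -5.24376240e-03,  9.10447994e-03,
        7.28489374e-02,  5.28956123e+00]), 'effort': array([ 5.25391704e-03, -4.35983598e+01, -2.47470421e+01, -6.77960669e-02,
        5.81321376e-02, -5.02903126e-01]), 'ee_pos': array([602.45210912, -85.33235216, 320.55940871]), 'ee_rot': array([ 1.79977587e+02, -4.49452973e-02, -1.68197524e+02]), 'force': array([ 0.63426313, -0.38966089,  0.40480423]), 'torque': array([ 0.10877234, -0.10881184,  0.01600113]), 'gripper_width': 63.86883274858221}
```

View pics/wrist1.png

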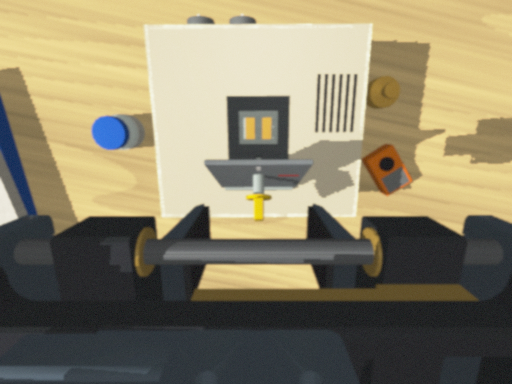

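View pics/scene1.png

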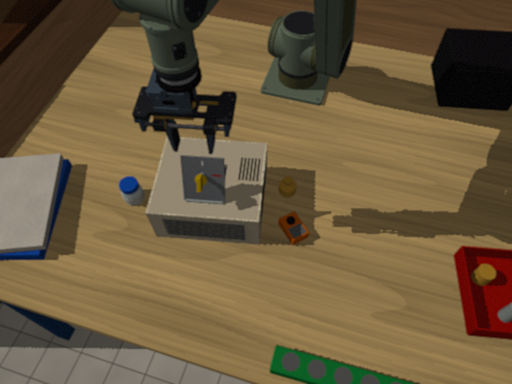

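The wrist view shows the wing at column 258, centred between the fingers, and the hatch behind it at (258,172). Next I'll work out the closing arc.

```bash
python3 - <<'E'
import numpy as np
from fit import *
p=np.load("p.npy")
from scipy.spatial.transform import Rotation as Ro
W=pickle.load(open("wrist1.pkl","rb"))
M=np.eye(4);M[:3,:3]=Ro.from_euler("xyz",[180,0,-168.2],degrees=True).as_matrix();M[:3,3]=[602.45,-85.33,320.56]
M=np.linalg.inv(M@W["tool_from_camera"])
for l in [(-120,135,120),(-120,-135,120),H(p[3],120,50,2.5),H(p[3],120,-50,2.5),H(p[3],75,0,50.5)]:
    c=M@np.r_[U(p,l),1];q=W["intrinsics"]@c[:3];print(q[:2]/q[2])
def tcp(th,u=112,w=2.5): 
    x,_,z=H(th,u,0,w); return np.array([x+16,z+11])
pts=[np.array([61.5,243])]+[tcp(np.radians(t)) for t in [66,62,58,54,50,46,42,38,34,30,26,22,18,14,11,8,5,3]]
for a,b in zip(pts,pts[1:]):
    d=b-a; print(np.round([d[0]*np.cos(p[2])/400,d[0]*np.sin(p[2])/400,d[1]/400],4), b.round(1))
E
```

```text
[372.956499    22.97789715]
[144.22756406  23.05472016]
[313.58292888 161.27055789]
[203.90308292 161.29434907]
[258.67730777 217.87560986]
[-0.0337 -0.0071 -0.0154] [ 47.7 236.8]
[-0.0174 -0.0036 -0.0082] [ 40.6 233.6]
[-0.0168 -0.0035 -0.0094] [ 33.8 229.8]
[-0.0161 -0.0034 -0.0106] [ 27.2 225.6]
[-0.0153 -0.0032 -0.0117] [ 20.9 220.9]
[-0.0145 -0.003  -0.0128] [ 15.  215.8]
[-0.0136 -0.0028 -0.0138] [  9.4 210.3]
[-0.0126 -0.0026 -0.0147] [  4.3 204.4]
[-0.0116 -0.0024 -0.0156] [ -0.5 198.2]
[-0.0105 -0.0022 -0.0163] [ -4.7 191.7]
[-0.0094 -0.002  -0.0171] [ -8.6 184.8]
[-0.0082 -0.0017 -0.0177] [-11.9 177.8]
[-0.0069 -0.0015 -0.0182] [-14.7 170.5]
[-0.0057 -0.0012 -0.0187] [-17.1 163. ]
[-0.0034 -0.0007 -0.0142] [-18.5 157.3]
[-0.0027 -0.0006 -0.0144] [-19.6 151.6]
[-0.0019 -0.0004 -0.0145] [-20.4 145.8]
[-0.0009 -0.0002 -0.0097] [-20.7 141.9]
```

{"op": "arm_command", "data": {
  "series": [0, 0, -0.07, 0, 0, 0, 0, 0, -0.07, 0, 0, 0, 0, 0, -0.054, 0, 0, 0, 0, 0, 0, 0, 0, 0]
}}

```text
time_s: 2.8
ee_pos: [599.9, -84.9, 238.4]
ee_rot: [179.8, -0.5, -168.3]
force: [-0.8, -0.7, -0.5]
gripper_width: 63.9
```

{"op": "arm_command", "data": {
  "series": [-0.0337, -0.0071, -0.0154, 0, 0, 0, -0.0174, -0.0036, -0.0082, 0, 0, 0, -0.0168, -0.0035, -0.0094, 0, 0, 0, -0.0161, -0.0034, -0.0106, 0, 0, 0, -0.0153, -0.0032, -0.0117, 0, 0, 0, -0.0145, -0.003, -0.0128, 0, 0, 0]
}}

```text
time_s: 3.3
ee_pos: [556.8, -95.1, 216.5]
ee_rot: [-180.0, 0.1, -168.3]
force: [1.1, -0.3, 0.8]
gripper_width: 63.7
```

```bash
python3 - <<'E'
from workcell import env, grab_frame
import cv2,pickle
s=env.state(); print(s["ee_pos"],s["force"])
f=grab_frame("wrist"); cv2.imwrite(f"pics/wrist2.png",f["frame"][:,:,::-1])
E
```

```text
[556.80639525 -95.09549145 216.52795317] [ 1.1411709  -0.33183825  0.8309192 ]
```

View pics/wrist2.png

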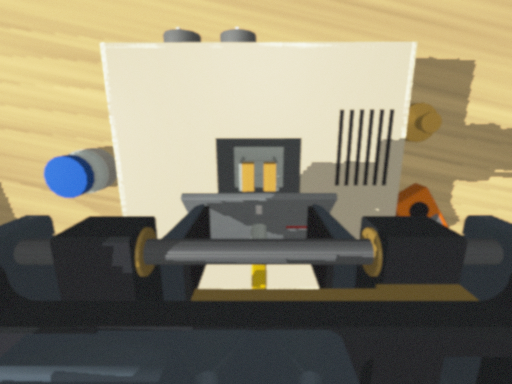

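The hatch is moving with the fingers: its free edge is at row 198, the fingers straddle the wing, and the force is about 1.4 N. Continuing along the arc.

{"op": "arm_command", "data": {
  "series": [-0.0136, -0.0028, -0.0138, 0, 0, 0, -0.0126, -0.0026, -0.0147, 0, 0, 0, -0.0116, -0.0024, -0.0156, 0, 0, 0, -0.0105, -0.0022, -0.0163, 0, 0, 0, -0.0094, -0.002, -0.0171, 0, 0, 0, -0.0082, -0.0017, -0.0177, 0, 0, 0, -0.0069, -0.0015, -0.0182, 0, 0, 0, -0.0057, -0.0012, -0.0187, 0, 0, 0, -0.0034, -0.0007, -0.0142, 0, 0, 0, -0.0027, -0.0006, -0.0144, 0, 0, 0, -0.0019, -0.0004, -0.0145, 0, 0, 0, -0.0009, -0.0002, -0.0097, 0, 0, 0, 0, 0, 0, 0, 0, 0]
}}

```text
time_s: 4.43
ee_pos: [521.5, -102.0, 141.1]
ee_rot: [179.9, -0.1, -168.3]
force: [-0.9, -0.7, 0.3]
gripper_width: 63.9
```

{"op": "arm_command", "data": {
  "series": [0, 0, -0.005, 0, 0, 0, 0, 0, -0.004, 0, 0, 0, 0, 0, 0, 0, 0, 0]
}}

```text
time_s: 4.68
ee_pos: [522.2, -102.2, 138.5]
ee_rot: [180.0, 0.0, -168.2]
force: [0.1, 0.4, -0.3]
gripper_width: 64.0
```

{"op": "arm_command", "data": {
  "series": [0, 0, -0.0025, 0, 0, 0, 0, 0, 0, 0, 0, 0, 0, 0, 0, 0, 0, 0]
}}

```text
time_s: 4.93
ee_pos: [522.2, -102.2, 137.7]
ee_rot: [180.0, 0.0, -168.3]
force: [0.3, -0.4, 0.2]
gripper_width: 63.7
```

{"op": "arm_command", "data": {
  "series": [0, 0, -0.0025, 0, 0, 0, 0, 0, 0, 0, 0, 0, 0, 0, 0, 0, 0, 0]
}}

```text
time_s: 5.18
ee_pos: [522.1, -102.2, 136.5]
ee_rot: [180.0, -0.0, -168.3]
force: [-0.3, 0.1, -0.0]
gripper_width: 64.2
```

{"op": "arm_command", "data": {
  "series": [0, 0, -0.0025, 0, 0, 0, 0, 0, 0, 0, 0, 0, 0, 0, 0, 0, 0, 0]
}}

```text
time_s: 5.43
ee_pos: [522.2, -102.2, 136.2]
ee_rot: [-180.0, 0.0, -168.3]
force: [-2.2, 0.6, 5.6]
gripper_width: 63.9
```

{"op": "arm_command", "data": {
  "series": [0, 0, 0.04, 0, 0, 0, 0, 0, 0.04, 0, 0, 0, 0, 0, 0, 0, 0, 0]
}}

```text
time_s: 5.68
ee_pos: [523.9, -102.6, 170.0]
ee_rot: [-179.9, 0.3, -168.3]
force: [0.4, -0.4, 0.1]
gripper_width: 63.8
```

```bash
python3 - <<'E'
from workcell import env, grab_frame
import cv2,pickle
s=env.state(); print(s["time_s"],s["ee_pos"],s["ee_rot"],s["force"])
for n in("wrist","scene"):
  f=grab_frame(n)["frame"][:,:,::-1]
  if n=="scene": f=cv2.resize(f[80:250,110:270],None,fx=3.5,fy=3.5,interpolation=cv2.INTER_CUBIC)
  cv2.imwrite(f"pics/{n}3.png",f)
E
```

```text
5.6833 [ 523.92485897 -102.61431121  170.03588275] [-179.87111125    0.29794021 -168.25100555] [ 0.38161816 -0.35217913  0.06804239]
```

View pics/wrist3.png

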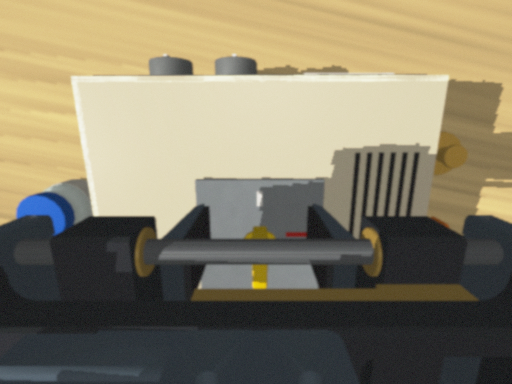

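View pics/scene3.png

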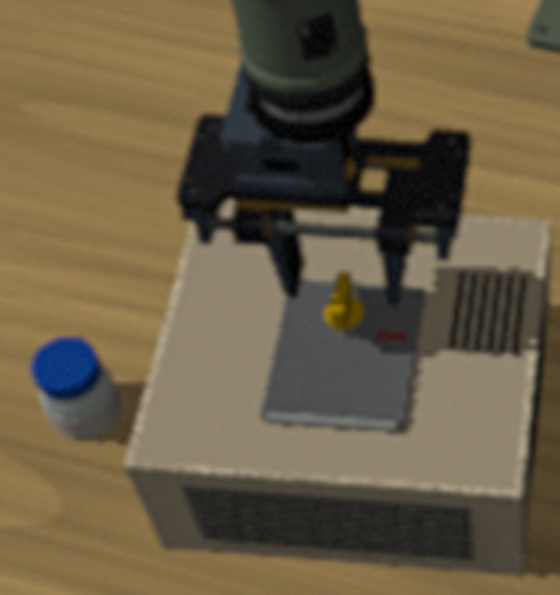

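{"op": "arm_command", "data": {
  "series": [0.024, 0.0065, -0.008, 0, 0, 0, 0.0245, 0.0065, -0.007, 0, 0, 0, 0, 0, 0, 0, 0, 0, 0, 0, 0, 0, 0, 0]
}}

```text
time_s: 6.12
ee_pos: [541.8, -96.6, 160.3]
ee_rot: [179.9, -0.1, -168.2]
force: [-0.2, -0.2, 0.1]
gripper_width: 64.0
```

```bash
python3 - <<'E'
from workcell import env, grab_frame
from fit import *
import cv2
from scipy.spatial.transform import Rotation as Ro
s=env.state(); print(s["time_s"],s["ee_pos"],s["ee_rot"],s["force"])
W=grab_frame("wrist"); f=W["frame"][:,:,::-1].copy()
p=np.load("p.npy")
M=np.eye(4);M[:3,:3]=Ro.from_euler("xyz",s["ee_rot"],degrees=True).as_matrix();M[:3,3]=s["ee_pos"]
M=np.linalg.inv(M@W["tool_from_camera"])
for l in [H(0,120,50,2.5),H(0,120,-50,2.5),H(0,75+18,5,50.5),H(0,75+18,-5,50.5),H(0,75-18,5,50.5),H(0,75-18,-5,50.5),(-120,135,120),(-120,-135,120)]:
    c=M@np.r_[U(p,l),1];q=W["intrinsics"]@c[:3];q=q[:2]/q[2];print(q);cv2.circle(f,tuple(np.round(q).astype(int)),2,(0,0,255),-1)
print("tool in unit", [np.cos(p[2])*(s["ee_pos"][0]-p[0]*100)+np.sin(p[2])*(s["ee_pos"][1]-p[1]*100), -np.sin(p[2])*(s["ee_pos"][0]-p[0]*100)+np.cos(p[2])*(s["ee_pos"][1]-p[1]*100)])
cv2.imwrite("pics/wrist4.png",cv2.resize(f[150:310,160:360],None,fx=3.5,fy=3.5,interpolation=cv2.INTER_CUBIC))
E
```

```text
6.1167 [541.78757783 -96.64893422 160.27598753] [ 1.79947831e+02 -1.13931277e-01 -1.68209594e+02] [-0.19950324 -0.15825232  0.09613113]
[326.74956634 155.39809538]
[187.12134845 155.4673987 ]
[265.50909099 212.59975645]
[247.95306554 212.61070504]
[265.13955793 269.52428726]
[248.51714269 269.53676045]
[459.02536157  41.89646026]
[54.41297269 41.99504803]
tool in unit [np.float64(0.2057103322584094), np.float64(0.28900968581005115)]
```

View pics/wrist4.png

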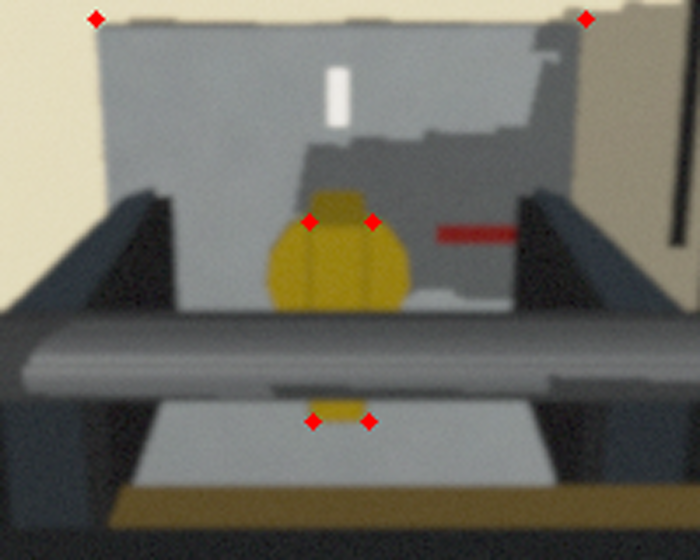

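{"op": "arm_command", "data": {
  "series": [0, 0, 0.008, 0, 0, 0, 0, 0, 0, 0, 0, 0, 0, 0, 0, 0, 0, 0]
}}

```text
time_s: 6.42
ee_pos: [541.5, -97.1, 165.1]
ee_rot: [-180.0, 0.0, -168.3]
force: [0.8, -0.2, -0.4]
gripper_width: 64.2
```

{"op": "arm_command", "data": {
  "series": [0, 0, -0.004, 0, 0, 0, 0, 0, 0, 0, 0, 0, 0, 0, 0, 0, 0, 0]
}}

```text
time_s: 6.67
ee_pos: [541.3, -97.0, 163.1]
ee_rot: [180.0, -0.0, -168.3]
force: [0.9, -0.0, -0.0]
gripper_width: 63.8
```

{"op": "arm_command", "data": {
  "series": [0, 0, 0, 0, 0, 0, 0, 0, 0, 0, 0, 0, 0, 0, 0, 0, 0, 0, 0, 0, 0, 0, 0, 0, 0, 0, 0, 0, 0, 0, 0, 0, 0, 0, 0, 0, 0, 0, 0, 0, 0, 0, 0, 0, 0, 0, 0, 0, 0, 0, 0, 0, 0, 0],
  "hand": 0,
  "newtons": 25
}}

```text
time_s: 7.42
ee_pos: [541.7, -97.8, 163.2]
ee_rot: [-179.9, 0.0, -168.2]
force: [0.1, -2.0, -0.2]
gripper_width: 10.1
```

{"op": "arm_command", "data": {
  "series": [0, -0.001, -0.0025, 0, 0, 0, 0, -0.001, -0.0025, 0, 0, 0, 0, 0, -0.0025, 0, 0, 0, 0, 0, -0.0025, 0, 0, 0, 0, 0, 0, 0, 0, 0, 0, 0, 0, 0, 0, 0]
}}

```text
time_s: 7.92
ee_pos: [541.7, -97.9, 159.3]
ee_rot: [-180.0, 0.0, -168.3]
force: [0.7, -1.1, 1.2]
gripper_width: 9.7
```

{"op": "arm_command", "data": {
  "series": [0, 0, -0.002, 0, 0, 0, 0, 0, 0, 0, 0, 0, 0, 0, 0, 0, 0, 0]
}}

```text
time_s: 8.17
ee_pos: [541.7, -97.9, 158.4]
ee_rot: [-180.0, 0.0, -168.3]
force: [0.2, -1.6, 1.7]
gripper_width: 10.0
```

{"op": "arm_command", "data": {
  "series": [0, 0, -0.0015, 0, 0, 0, 0, 0, 0, 0, 0, 0, 0, 0, 0, 0, 0, 0]
}}

```text
time_s: 8.42
ee_pos: [541.7, -97.9, 157.8]
ee_rot: [-180.0, 0.0, -168.3]
force: [0.7, -1.2, 1.6]
gripper_width: 9.4
```

{"op": "arm_command", "data": {
  "series": [0, 0, -0.0015, 0, 0, 0, 0, 0, 0, 0, 0, 0, 0, 0, 0, 0, 0, 0]
}}

```text
time_s: 8.67
ee_pos: [541.7, -97.9, 157.2]
ee_rot: [-180.0, 0.0, -168.3]
force: [1.3, -1.3, 0.7]
gripper_width: 10.2
```

{"op": "arm_command", "data": {
  "series": [0, 0, -0.0015, 0, 0, 0, 0, 0, 0, 0, 0, 0, 0, 0, 0, 0, 0, 0]
}}

```text
time_s: 8.92
ee_pos: [541.6, -97.9, 156.6]
ee_rot: [-180.0, 0.0, -168.3]
force: [1.0, -0.9, 2.8]
gripper_width: 10.0
```

{"op": "arm_command", "data": {
  "series": [0, 0, -0.0015, 0, 0, 0, 0, 0, 0, 0, 0, 0, 0, 0, 0, 0, 0, 0]
}}

```text
time_s: 9.17
ee_pos: [541.7, -97.8, 156.0]
ee_rot: [-180.0, 0.0, -168.2]
force: [1.4, -1.6, 1.5]
gripper_width: 10.2
```

{"op": "arm_command", "data": {
  "series": [0, 0, -0.0015, 0, 0, 0, 0, 0, 0, 0, 0, 0, 0, 0, 0, 0, 0, 0]
}}

```text
time_s: 9.42
ee_pos: [541.6, -97.8, 155.4]
ee_rot: [-180.0, 0.0, -168.3]
force: [1.5, -1.7, 2.0]
gripper_width: 9.8
```

{"op": "arm_command", "data": {
  "series": [0, 0, -0.0015, 0, 0, 0, 0, 0, 0, 0, 0, 0, 0, 0, 0, 0, 0, 0]
}}

```text
time_s: 9.67
ee_pos: [541.7, -97.8, 154.8]
ee_rot: [-180.0, 0.0, -168.2]
force: [2.2, -2.8, 2.7]
gripper_width: 10.0
```

{"op": "arm_command", "data": {
  "series": [0, 0, -0.0015, 0, 0, 0, 0, 0, 0, 0, 0, 0, 0, 0, 0, 0, 0, 0]
}}

```text
time_s: 9.92
ee_pos: [541.7, -97.8, 154.2]
ee_rot: [-180.0, 0.0, -168.2]
force: [1.9, -2.5, 2.2]
gripper_width: 10.0
```

{"op": "arm_command", "data": {
  "series": [0.001, -0.0015, -0.0015, 0, 0, 0, 0, 0, 0, 0, 0, 0, 0, 0, 0, 0, 0, 0]
}}

```text
time_s: 10.17
ee_pos: [541.7, -97.9, 153.4]
ee_rot: [179.9, -0.0, -168.3]
force: [0.6, 0.1, 2.2]
gripper_width: 10.2
```

Side forces are now gone. I'll keep pressing.

{"op": "arm_command", "data": {
  "series": [0, 0, -0.0015, 0, 0, 0, 0, 0, 0, 0, 0, 0, 0, 0, 0, 0, 0, 0]
}}

```text
time_s: 10.42
ee_pos: [541.7, -98.0, 152.9]
ee_rot: [179.9, -0.0, -168.3]
force: [0.2, 2.2, 2.7]
gripper_width: 9.7
```

{"op": "arm_command", "data": {
  "series": [0, 0.0005, -0.0015, 0, 0, 0, 0, 0, 0, 0, 0, 0, 0, 0, 0, 0, 0, 0]
}}

```text
time_s: 10.67
ee_pos: [541.7, -98.0, 152.3]
ee_rot: [180.0, -0.0, -168.3]
force: [0.4, 1.8, 2.3]
gripper_width: 9.9
```

{"op": "arm_command", "data": {
  "series": [0, 0.0005, -0.0015, 0, 0, 0, 0, 0, 0, 0, 0, 0, 0, 0, 0, 0, 0, 0]
}}

```text
time_s: 10.92
ee_pos: [541.7, -98.0, 151.7]
ee_rot: [180.0, -0.0, -168.3]
force: [0.5, 0.8, 2.0]
gripper_width: 9.9
```

{"op": "arm_command", "data": {
  "series": [0, 0, -0.0015, 0, 0, 0, 0, 0, 0, 0, 0, 0, 0, 0, 0, 0, 0, 0]
}}

```text
time_s: 11.17
ee_pos: [541.7, -98.0, 151.1]
ee_rot: [180.0, -0.0, -168.3]
force: [-1.0, 0.1, 2.5]
gripper_width: 9.9
```

{"op": "arm_command", "data": {
  "series": [0, 0, -0.0015, 0, 0, 0, 0, 0, 0, 0, 0, 0, 0, 0, 0, 0, 0, 0]
}}

```text
time_s: 11.42
ee_pos: [541.7, -98.0, 150.5]
ee_rot: [180.0, -0.0, -168.3]
force: [-1.0, 1.1, 3.3]
gripper_width: 10.1
```

{"op": "arm_command", "data": {
  "series": [0, 0, -0.0015, 0, 0, 0, 0, 0, 0, 0, 0, 0, 0, 0, 0, 0, 0, 0]
}}

```text
time_s: 11.67
ee_pos: [541.7, -98.0, 149.9]
ee_rot: [180.0, -0.0, -168.2]
force: [-1.2, 2.0, 2.3]
gripper_width: 9.7
```

{"op": "arm_command", "data": {
  "series": [0, 0.0005, -0.0015, 0, 0, 0, 0, 0, 0, 0, 0, 0, 0, 0, 0, 0, 0, 0]
}}

```text
time_s: 11.92
ee_pos: [541.7, -97.9, 149.3]
ee_rot: [-180.0, -0.0, -168.2]
force: [-0.7, 1.1, 2.9]
gripper_width: 9.7
```

{"op": "arm_command", "data": {
  "series": [0, 0, -0.0015, 0, 0, 0, 0, 0, 0, 0, 0, 0, 0, 0, 0, 0, 0, 0]
}}

```text
time_s: 12.17
ee_pos: [541.8, -97.9, 148.7]
ee_rot: [-180.0, -0.0, -168.2]
force: [-0.9, 0.7, 2.3]
gripper_width: 10.2
```

{"op": "arm_command", "data": {
  "series": [0, 0, -0.0015, 0, 0, 0, 0, 0, 0, 0, 0, 0, 0, 0, 0, 0, 0, 0]
}}

```text
time_s: 12.42
ee_pos: [541.8, -97.9, 148.1]
ee_rot: [-180.0, -0.0, -168.2]
force: [-1.9, 0.1, 2.5]
gripper_width: 9.6
```

{"op": "arm_command", "data": {
  "series": [0, 0, -0.0015, 0, 0, 0, 0, 0, 0, 0, 0, 0, 0, 0, 0, 0, 0, 0]
}}

```text
time_s: 12.67
ee_pos: [541.8, -97.9, 147.5]
ee_rot: [-180.0, -0.0, -168.2]
force: [-1.4, -0.4, 3.4]
gripper_width: 10.0
```

{"op": "arm_command", "data": {
  "series": [0, 0, -0.0015, 0, 0, 0, 0, 0, 0, 0, 0, 0, 0, 0, 0, 0, 0, 0]
}}

```text
time_s: 12.92
ee_pos: [541.8, -97.9, 146.9]
ee_rot: [180.0, -0.0, -168.2]
force: [-1.7, 0.0, 2.0]
gripper_width: 10.2
```

{"op": "arm_command", "data": {
  "series": [0, 0, -0.0015, 0, 0, 0, 0, 0, 0, 0, 0, 0, 0, 0, 0, 0, 0, 0]
}}

```text
time_s: 13.17
ee_pos: [541.8, -97.9, 146.3]
ee_rot: [180.0, -0.0, -168.3]
force: [-1.7, -0.7, 2.9]
gripper_width: 9.5
```

{"op": "arm_command", "data": {
  "series": [0, 0, -0.0015, 0, 0, 0, 0, 0, 0, 0, 0, 0, 0, 0, 0, 0, 0, 0]
}}

```text
time_s: 13.42
ee_pos: [541.8, -97.9, 145.7]
ee_rot: [180.0, -0.0, -168.3]
force: [-2.7, -1.2, 2.6]
gripper_width: 10.0
```

```bash
python3 - <<'E'
from workcell import env, grab_frame
import cv2
for n in("wrist","scene"):
  f=grab_frame(n)["frame"][:,:,::-1]
  f=cv2.resize(f[110:230,140:260] if n=="scene" else f[150:310,160:360],None,fx=3.5,fy=3.5,interpolation=cv2.INTER_CUBIC)
  cv2.imwrite(f"pics/{n}5.png",f)
  print(env.state()["force"],env.state()["ee_pos"])
E
```

```text
[-2.28689994 -0.85040037  3.19280015] [541.79602293 -97.9060136  145.72752982]
[-2.88141535 -1.04942245  3.32771986] [541.82226225 -97.87175664 145.74089897]
```

View pics/wrist5.png

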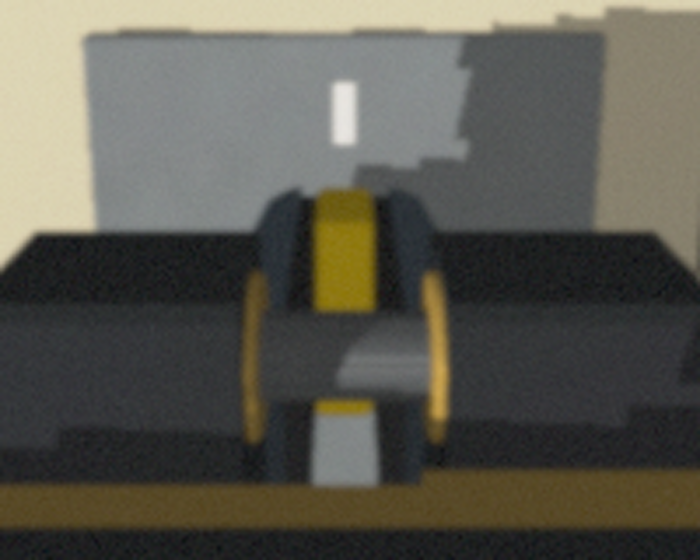

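View pics/scene5.png

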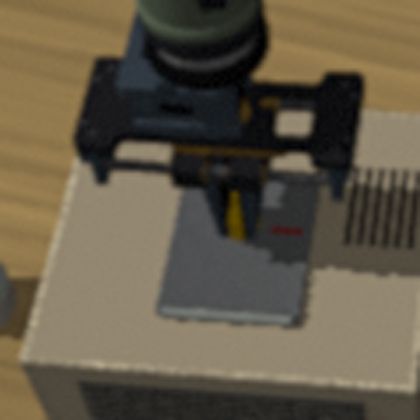

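The wing is still held squarely, and the 3.3 N fits the spring at about 17.5 mm. The catch on this unit must be deep, so I'll keep pressing.

{"op": "arm_command", "data": {
  "series": [-0.001, 0, -0.001, 0, 0, 0, 0, 0, 0, 0, 0, 0, 0, 0, 0, 0, 0, 0]
}}

```text
time_s: 13.77
ee_pos: [541.7, -97.9, 145.4]
ee_rot: [-180.0, 0.0, -168.3]
force: [-1.3, -1.4, 3.9]
gripper_width: 9.4
```

{"op": "arm_command", "data": {
  "series": [0, 0, -0.001, 0, 0, 0, 0, 0, 0, 0, 0, 0, 0, 0, 0, 0, 0, 0]
}}

```text
time_s: 14.02
ee_pos: [541.7, -97.9, 145.2]
ee_rot: [-180.0, 0.0, -168.2]
force: [-2.6, -1.3, 4.5]
gripper_width: 9.8
```

{"op": "arm_command", "data": {
  "series": [0, 0, -0.001, 0, 0, 0, 0, 0, 0, 0, 0, 0, 0, 0, 0, 0, 0, 0]
}}

```text
time_s: 14.27
ee_pos: [541.7, -97.9, 145.0]
ee_rot: [-180.0, 0.0, -168.3]
force: [-1.7, -0.1, 4.9]
gripper_width: 9.6
```

{"op": "arm_command", "data": {
  "series": [0, 0, -0.001, 0, 0, 0, 0, 0, 0, 0, 0, 0, 0, 0, 0, 0, 0, 0]
}}

```text
time_s: 14.52
ee_pos: [541.7, -97.9, 144.8]
ee_rot: [-180.0, 0.0, -168.3]
force: [-3.2, -0.3, 7.4]
gripper_width: 9.7
```

{"op": "arm_command", "data": {
  "series": [-0.0015, 0, 0, 0, 0, -0.08, 0, 0, 0, 0, 0, -0.1, 0, 0, 0, 0, 0, -0.1, 0, 0, 0, 0, 0, -0.1, 0, 0, 0, 0, 0, -0.1, 0, 0, 0, 0, 0, 0]
}}

```text
time_s: 15.02
ee_pos: [541.7, -97.7, 144.9]
ee_rot: [180.0, 0.1, 170.0]
force: [-1.5, -1.7, 6.0]
gripper_width: 9.8
```

```bash
python3 - <<'E'
from workcell import env
s=env.state(); print(s["force"],s["torque"],s["ee_rot"])
E
```

```text
[-1.54605148 -1.69320521  5.95494691] [-0.03483737  0.15741605 -0.04705236] [1.79974490e+02 1.21407310e-01 1.69991381e+02]
```

{"op": "arm_command", "data": {
  "series": [0, 0.001, 0, 0, 0, -0.11, 0, 0, 0, 0, 0, -0.11, 0, 0, 0, 0, 0, -0.11, 0, 0, 0, 0, 0, -0.11, 0, 0, 0, 0, 0, -0.11, 0, 0, 0, 0, 0, -0.11, 0, 0, 0, 0, 0, 0]
}}

```text
time_s: 15.6
ee_pos: [541.8, -97.6, 144.9]
ee_rot: [179.9, 0.1, 140.3]
force: [-1.2, -2.2, 6.8]
gripper_width: 9.5
```

```bash
python3 - <<'E'
from workcell import env
s=env.state(); print(s["force"],s["torque"],s["ee_rot"])
E
```

```text
[-1.17778614 -2.24979839  6.79253518] [-0.21346726  0.10959058 -0.01893671] [1.79925102e+02 1.27780722e-01 1.40278940e+02]
```

{"op": "arm_command", "data": {
  "series": [-0.001, -0.0015, 0, 0, 0, -0.11, 0, 0, 0, 0, 0, -0.11, 0, 0, 0, 0, 0, -0.11, 0, 0, 0, 0, 0, -0.11, 0, 0, 0, 0, 0, -0.11, 0, 0, 0, 0, 0, -0.11, 0, 0, 0, 0, 0, -0.11, 0, 0, 0, 0, 0, -0.095, 0, 0, 0, 0, 0, 0, 0, 0, 0, 0, 0, 0]
}}

```text
time_s: 16.43
ee_pos: [542.0, -97.6, 145.0]
ee_rot: [179.8, 0.0, 101.5]
force: [0.0, 0.3, 6.3]
gripper_width: 9.7
```

```bash
python3 - <<'E'
from workcell import env,grab_frame
import cv2
s=env.state(); print(s["force"],s["torque"],s["ee_rot"])
f=grab_frame("wrist")["frame"][:,:,::-1]; cv2.imwrite("pics/wrist6.png",f)
E
```

```text
[0.00784538 0.3236417  6.2651207 ] [ 0.13024194 -0.0883749   0.0332228 ] [1.79780379e+02 1.36014339e-02 1.01501056e+02]
```

View pics/wrist6.png

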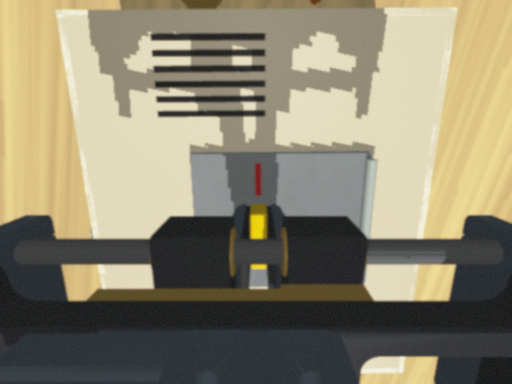

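{"op": "arm_command", "data": {
  "series": [0, 0, 0.0025, 0, 0, 0, 0, 0, 0.0025, 0, 0, 0, 0, 0, 0.0025, 0, 0, 0, 0, 0, 0, 0, 0, 0, 0, 0, 0, 0, 0, 0]
}}

```text
time_s: 16.9
ee_pos: [541.8, -97.7, 147.5]
ee_rot: [179.8, 0.0, 101.5]
force: [4.4, 1.4, 3.0]
gripper_width: 9.9
```

{"op": "arm_command", "data": {
  "series": [0, 0, 0, 0, 0, 0, 0, 0, 0, 0, 0, 0, 0, 0, 0, 0, 0, 0, 0, 0, 0, 0, 0, 0, 0, 0, 0, 0, 0, 0, 0, 0, 0, 0, 0, 0],
  "hand": 0.6
}}

```text
time_s: 17.4
ee_pos: [540.2, -98.1, 146.7]
ee_rot: [-180.0, -0.0, 101.5]
force: [-0.4, -0.4, 0.1]
gripper_width: 47.2
```

{"op": "arm_command", "data": {
  "series": [0, 0, 0.05, 0, 0, 0, 0, 0, 0.08, 0, 0, 0, 0, 0, 0.09, 0, 0, 0, 0, 0, 0.09, 0, 0, 0, 0, 0, 0.05, 0, 0, 0, -0.08, 0, 0, 0, 0, 0, -0.09, 0, 0, 0, 0, 0, -0.09, 0, 0, 0, 0, 0, -0.09, 0, 0, 0, 0, 0, 0, 0, 0, 0, 0, 0]
}}

```text
time_s: 18.23
ee_pos: [394.3, -97.4, 291.0]
ee_rot: [-179.8, -0.1, 101.5]
force: [-0.1, 0.9, -0.2]
gripper_width: 54.8
```

```bash
python3 - <<'E'
from workcell import env, grab_frame
import cv2
print(env.state()["time_s"],env.state()["ee_pos"])
for n in("top","scene"):
  f=grab_frame(n)["frame"][:,:,::-1]
  f=cv2.resize(f[130:250,110:270],None,fx=5,fy=5,interpolation=cv2.INTER_CUBIC) if n=="scene" else cv2.resize(f[135:285,200:440],None,fx=3.3,fy=3.3,interpolation=cv2.INTER_CUBIC)
  cv2.imwrite(f"pics/{n}7.png",f)
E
```

```text
18.2333 [394.34826672 -97.37599896 291.01223569]
```

View pics/scene7.png

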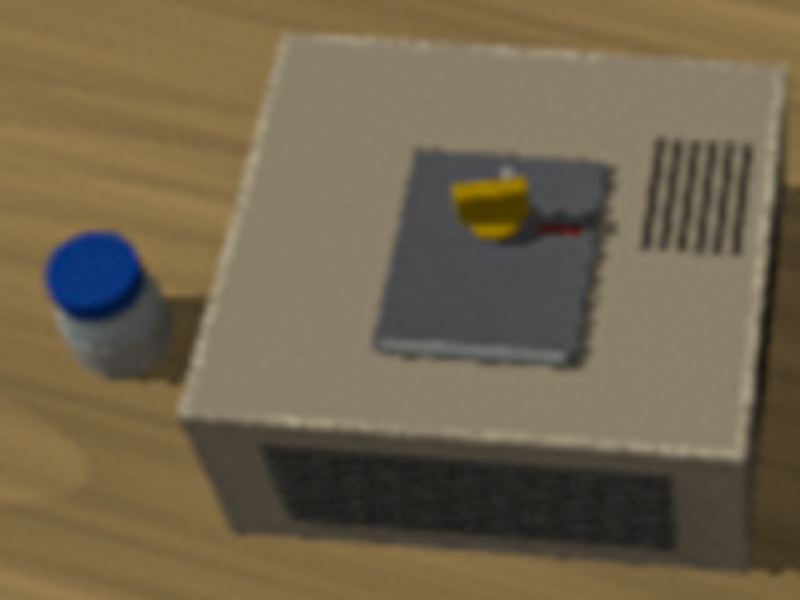

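View pics/top7.png

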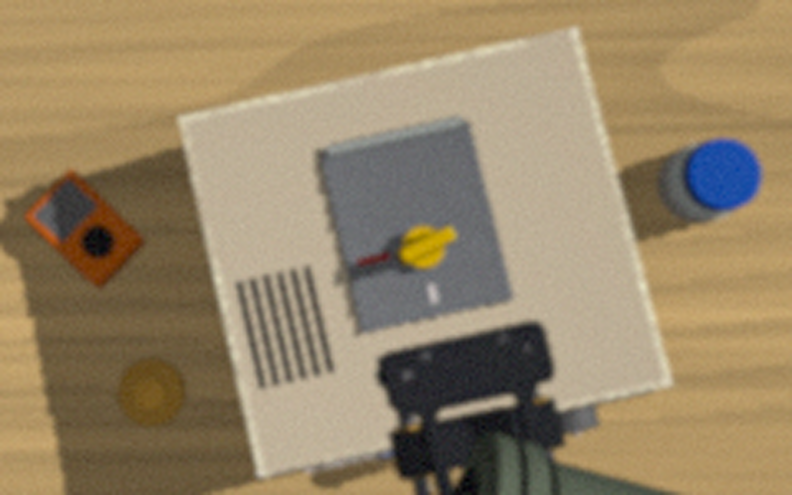

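Both views show the hatch shut and the wing across it, nearly along the unit's y. I'll measure the turn and press depth by matching a rendered wing and collar silhouette to the yellow mask.

```bash
cat > meas.py <<'E'
from workcell import env, grab_frame
from fit import *
import cv2
p=np.load("p.npy"); Fs={n:grab_frame(n) for n in("top","scene")}
print(env.state()["time_s"])
def mask(f):
    h=cv2.cvtColor(f["frame"],cv2.COLOR_RGB2HSV); return ((h[...,0]>18)&(h[...,0]<32)&(h[...,1]>190)).astype(np.uint8)
def model(f,press,turn,dx,dy):
    K=8; o=np.zeros((384*2,512*2),np.uint8)
    b=125-press+np.array([0.]); q=p
    def pr(l): return proj(f,U(p,l))
    im=np.zeros((384*4,512*4),np.uint8)
    a=-turn; c,s=np.cos(a),np.sin(a)
    W=[(dx+c*x-s*y,dy+s*x+c*y,125+z-press) for x in(-18,18) for y in(-5,5) for z in(26,48)]
    C=[(dx+14*np.cos(t),dy+14*np.sin(t),125+z-press) for t in np.linspace(0,6.28,40) for z in(22,26)]
    for P in(W,C):
        pts=np.array([pr(l) for l in P],np.float32)*4+1.5
        cv2.fillConvexPoly(im,cv2.convexHull(np.round(pts).astype(np.int32)),255)
    return cv2.resize(im,(512,384),interpolation=cv2.INTER_AREA)/255.
ms={}
for n,f in Fs.items():
    m=mask(f); r=np.zeros_like(m); c=proj(f,U(p,(0,0,155))).astype(int); r[c[1]-16:c[1]+17,c[0]-16:c[0]+17]=1; ms[n]=m*r; print(n,ms[n].sum())
best=[]
for pr_ in range(0,23,2):
  for tu in range(50,101,5):
    for dx in(-2,-1,0,1,2):
      for dy in(-2,-1,0,1,2):
        e=sum(np.abs(model(Fs[n],pr_,np.radians(tu),dx,dy)-ms[n]).sum() for n in ms); best.append((e,pr_,tu,dx,dy))
best.sort(); print(best[:8])
E
python3 meas.py
```

```text
18.4333
top 129
scene 131
[(np.float64(83.27843137254902), 18, 75, 0, 0), (np.float64(83.45098039215686), 16, 75, 1, -1), (np.float64(83.97647058823529), 16, 75, 0, 0), (np.float64(84.45882352941176), 18, 75, 0, -1), (np.float64(85.4), 18, 70, 0, -1), (np.float64(85.4), 18, 70, 0, 0), (np.float64(85.4549019607843), 18, 75, 1, -1), (np.float64(85.52156862745099), 16, 70, 0, 0)]
```

{"op": "arm_command", "data": {
  "series": [0.08, -0.03, 0, 0, 0, 0, 0.09, -0.03, 0, 0, 0, 0, 0.09, -0.03, 0, 0, 0, 0, 0.1, -0.03, 0, 0, 0, 0, 0, -0.015, 0, 0, 0, 0, 0, 0, 0, 0, 0, 0, 0, 0, 0, 0, 0, 0, 0, 0, 0, 0, 0, 0]
}}

```text
time_s: 19.1
ee_pos: [543.9, -151.5, 291.0]
ee_rot: [-180.0, -0.0, 101.5]
force: [0.4, -0.5, -0.1]
gripper_width: 54.4
```

```bash
python3 - <<'E'
from workcell import env, grab_frame
import cv2,pickle
s=env.state();f=grab_frame("wrist");f["s"]=s;pickle.dump(f,open("w8.pkl","wb"));print(s["time_s"],s["ee_pos"],s["ee_rot"])
cv2.imwrite("pics/wrist8.png",f["frame"][:,:,::-1])
cv2.imwrite("pics/wrist8z.png",cv2.resize(f["frame"][120:220,200:310,::-1],None,fx=6,fy=6,interpolation=cv2.INTER_CUBIC))
E
```

```text
19.1 [ 543.89534008 -151.52103215  291.03358442] [-1.79964159e+02 -3.55184536e-02  1.01534878e+02]
```

View pics/wrist8.png

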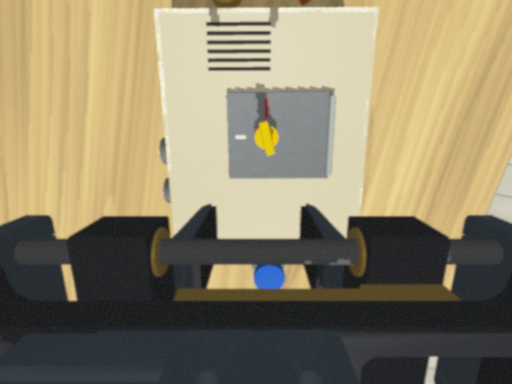

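View pics/wrist8z.png

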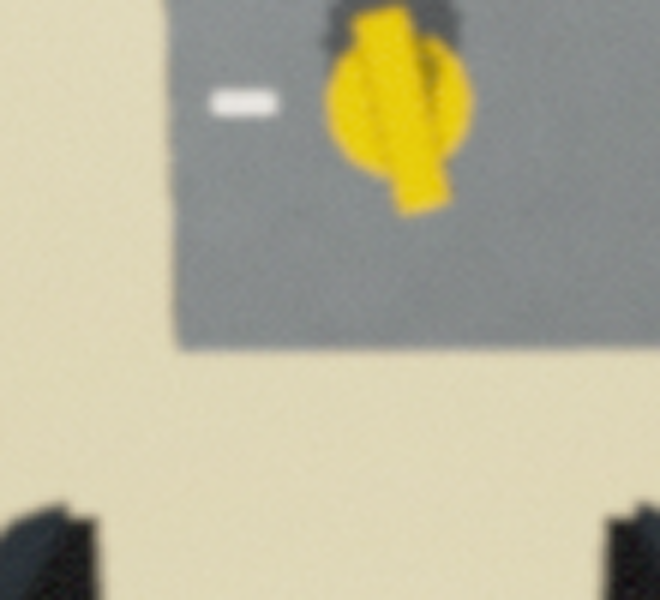

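```bash
cat > ang.py <<'E'
from fit import *
import sys
from scipy.spatial.transform import Rotation as Ro
p=np.load("p.npy"); W=pickle.load(open(sys.argv[1],"rb")); s=W["s"]
M=np.eye(4);M[:3,:3]=Ro.from_euler("xyz",s["ee_rot"],degrees=True).as_matrix();M[:3,3]=s["ee_pos"];M=M@W["tool_from_camera"]
def bp(q,z):
    d=M[:3,:3]@np.linalg.solve(W["intrinsics"],[*q,1]); c=M[:3,3]; X=c+d*(z-c[2])/d[2]
    a=p[2]; x,y=X[0]-p[0]*100,X[1]-p[1]*100
    return np.array([np.cos(a)*x+np.sin(a)*y,-np.sin(a)*x+np.cos(a)*y])
wz=lambda q:np.array(q)/6+[200-.42,120-.42]
T=[((352,21),(410,6)),((399,216),(452,204))]   # top corners left/right at each end
for press in (0,5,10,14,18,22):
    z=173-press
    A,B,C,D=[bp(wz(q),z) for e in T for q in e]
    m1,m2=(A+B)/2,(C+D)/2; d=m2-m1
    print(press,m1.round(1),m2.round(1),"len",np.linalg.norm(d).round(1),"ang from x",np.degrees(np.arctan2(d[1],d[0])).round(1),"width",np.linalg.norm(A-B).round(1),"edges",[np.degrees(np.arctan2(*((v)[::-1]))).round(1) for v in (C-A,D-B)])
E
python3 ang.py w8.pkl
```

```text
0 [-3.2 15.9] [  4.4 -16.4] len 33.2 ang from x -76.9 width 9.8 edges [np.float64(-76.3), np.float64(-77.4)]
5 [-3.1 15.9] [  4.6 -17. ] len 33.8 ang from x -76.9 width 10.0 edges [np.float64(-76.3), np.float64(-77.4)]
10 [-3. 16.] [  4.8 -17.5] len 34.4 ang from x -76.9 width 10.2 edges [np.float64(-76.3), np.float64(-77.4)]
14 [-2.9 16. ] [  5. -18.] len 34.9 ang from x -76.9 width 10.3 edges [np.float64(-76.3), np.float64(-77.4)]
18 [-2.8 16. ] [  5.2 -18.4] len 35.3 ang from x -76.9 width 10.5 edges [np.float64(-76.3), np.float64(-77.4)]
22 [-2.8 16. ] [  5.4 -18.9] len 35.8 ang from x -76.9 width 10.6 edges [np.float64(-76.3), np.float64(-77.4)]
```

```bash
cat >> ang.py <<'E'
if len(sys.argv)<3: 
    a,b=bp(wz((166,20)),125),bp(wz((178,345)),125); d=b-a; print("hatch free edge",a,b,np.degrees(np.arctan2(d[1],d[0])))
    a,b=bp(wz((185,347)),125),bp(wz((650,347)),125); d=b-a; print("hatch side",np.degrees(np.arctan2(d[1],d[0])))
E
python3 ang.py w8.pkl | tail -2
python3 - <<'E'
from workcell import env, grab_frame
import cv2,pickle
s=env.state();f=grab_frame("wrist");f["s"]=s;pickle.dump(f,open("w9.pkl","wb"));print(s["time_s"],s["ee_pos"],s["ee_rot"])
a=pickle.load(open("w8.pkl","rb"))["frame"]
import numpy as np
print(np.abs(a[115:165,240:290].astype(int)-f["frame"][115:165,240:290]).max())
cv2.imwrite("pics/wrist9z.png",cv2.resize(f["frame"][110:170,230:300,::-1],None,fx=10,fy=10,interpolation=cv2.INTER_CUBIC))
E
```

```text
hatch free edge [-43.90868697  15.0522077 ] [-43.5491518  -48.92243997] -89.67800320769909
hatch side -0.2726705610862046
19.15 [ 543.70556804 -151.46107353  291.47244225] [ 1.79993742e+02 -1.10425005e-02  1.01534428e+02]
22
```

View pics/wrist9z.png

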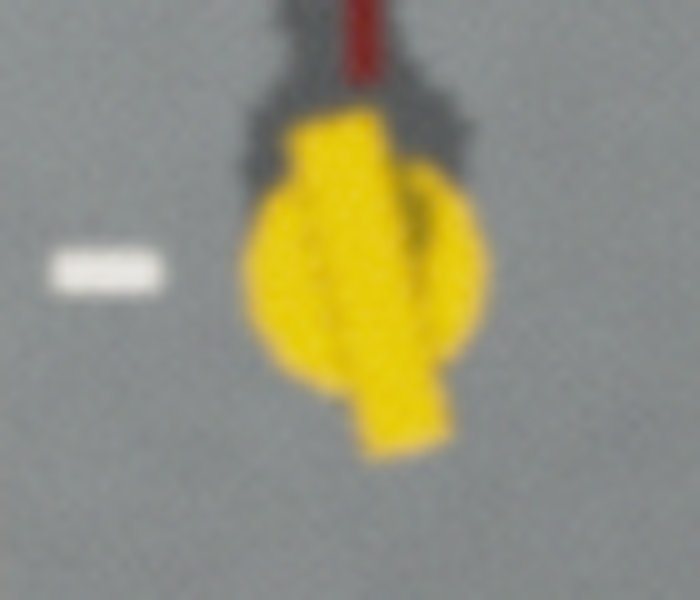

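The wing's long axis sits about 13° short of the unit's y, so the turn is roughly 77°. I'll wait a second, check for drift, and fit the silhouette properly.

{"op": "arm_command", "data": {
  "series": [0, 0, 0, 0, 0, 0, 0, 0, 0, 0, 0, 0, 0, 0, 0, 0, 0, 0, 0, 0, 0, 0, 0, 0, 0, 0, 0, 0, 0, 0, 0, 0, 0, 0, 0, 0, 0, 0, 0, 0, 0, 0, 0, 0, 0, 0, 0, 0, 0, 0, 0, 0, 0, 0]
}}

```text
time_s: 19.95
ee_pos: [544.4, -152.0, 291.1]
ee_rot: [180.0, -0.0, 101.5]
force: [-0.0, 0.4, -0.1]
gripper_width: 54.7
```

```bash
cat > sil.py <<'E'
from workcell import env, grab_frame
from fit import *
import cv2,sys
from scipy.spatial.transform import Rotation as Ro
from scipy.optimize import minimize
p=np.load("p.npy")
def fitw(W):
    s=W["s"];M=np.eye(4);M[:3,:3]=Ro.from_euler("xyz",s["ee_rot"],degrees=True).as_matrix();M[:3,3]=s["ee_pos"];M=np.linalg.inv(M@W["tool_from_camera"])
    K=W["intrinsics"]
    h=cv2.cvtColor(W["frame"],cv2.COLOR_RGB2HSV).astype(float)
    m=np.clip((h[...,1]-60)/120,0,1)*((h[...,0]>15)&(h[...,0]<35)); x0,y0,x1,y1=235,112,295,162; m=m[y0:y1,x0:x1]
    def model(v):
        press,turn,dx,dy=v; S=16; im=np.zeros(((y1-y0)*S,(x1-x0)*S),np.uint8); a=-turn;c,s_=np.cos(a),np.sin(a)
        Wg=[(dx+c*x-s_*y,dy+s_*x+c*y,125+z-press) for x in(-18,18) for y in(-5,5) for z in(26,48)]
        C=[(dx+14*np.cos(t),dy+14*np.sin(t),125+z-press) for t in np.linspace(0,6.28,60) for z in(22,26)]
        for P in(Wg,C):
            X=np.array([U(p,l) for l in P])@M[:3,:3].T+M[:3,3]; q=X@K.T; q=q[:,:2]/q[:,2:]
            q=(q-[x0,y0]+.5)*S-.5
            cv2.fillConvexPoly(im,cv2.convexHull(np.round(q).astype(np.int32)),255)
        return cv2.resize(im,(x1-x0,y1-y0),interpolation=cv2.INTER_AREA)/255.
    f=lambda v:((cv2.GaussianBlur(model((v[0]*10,v[1],v[2],v[3])),(3,3),0)-m)**2).sum()
    r=min((minimize(f,[pr,t,0,0],method="Nelder-Mead",options=dict(initial_simplex=np.array([pr,t,0,0])+np.vstack([np.zeros(4),np.diag([.5,.15,1.5,1.5])]))) for pr in(.5,1.4) for t in(1.2,1.5)),key=lambda r:r.fun)
    print(s["time_s"],"press",r.x[0]*10,"turn",r.x[1],np.degrees(r.x[1]),"dxy",r.x[2:],"err",r.fun,m.sum())
if __name__=="__main__":
    for a in sys.argv[1:]:
        if a=="now":
            s=env.state();W=grab_frame("wrist");W["s"]=s;pickle.dump(W,open("wn%.0f.pkl"%(s["time_s"]*10),"wb"))
        else: W=pickle.load(open(a,"rb"))
        fitw(W)
E
python3 sil.py w8.pkl w9.pkl now
```

```text
19.1 press 19.380275263879064 turn 1.3296648687735702 76.18418514754201 dxy [ 0.84519746 -0.56777291] err 3.7758995338331416 569.575
19.15 press 19.416944706433853 turn 1.3282790086995209 76.1047812143033 dxy [ 0.82352731 -0.58949816] err 3.7639548490965016 567.7333333333333
19.95 press 19.47365031739367 turn 1.3279593025321477 76.08646340022851 dxy [ 0.88084651 -0.55068487] err 3.661215878508266 567.7333333333333
```

The turn is stable at about 1.33 rad but only just above 1.3. When I let go, the spring was still pushing at 3 N, so the cam wasn't seated and the wing spun back slightly as it settled. There's plenty of time, so I'll re-grip lightly, square the wing, let it rise until seated, then release.

{"op": "arm_command", "data": {
  "series": [-0.005, 0.068, 0, 0, 0, 0, 0, 0.068, -0.04, 0, 0, 0, 0, 0, -0.09, 0, 0, 0, 0, 0, -0.09, 0, 0, 0, 0, 0, -0.08, 0, 0, 0, 0, 0, 0, 0, 0, 0, 0, 0, 0, 0, 0, 0, 0, 0, 0, 0, 0, 0, 0, 0, 0, 0, 0, 0]
}}

```text
time_s: 20.75
ee_pos: [544.2, -98.0, 173.7]
ee_rot: [179.7, 0.1, 101.5]
force: [1.1, 0.3, 0.4]
gripper_width: 54.8
```

{"op": "arm_command", "data": {
  "series": [0, 0, -0.03, 0, 0, 0, 0, 0, -0.0225, 0, 0, 0, 0, 0, 0, 0, 0, 0, 0, 0, 0, 0, 0, 0, 0, 0, 0, 0, 0, 0, 0, 0, 0, 0, 0, 0]
}}

```text
time_s: 21.25
ee_pos: [542.9, -97.7, 150.9]
ee_rot: [179.9, 0.0, 101.5]
force: [-0.2, 0.0, 0.1]
gripper_width: 54.5
```

{"op": "arm_command", "data": {
  "series": [-0.0015, 0, -0.0025, 0, 0, 0, 0, 0, 0, 0, 0, 0, 0, 0, 0, 0, 0, 0, 0, 0, 0, 0, 0, 0, 0, 0, 0, 0, 0, 0, 0, 0, 0, 0, 0, 0, 0, 0, 0, 0, 0, 0, 0, 0, 0, 0, 0, 0],
  "hand": 0,
  "newtons": 6
}}

```text
time_s: 21.92
ee_pos: [542.0, -97.6, 149.2]
ee_rot: [180.0, 0.0, 101.5]
force: [-0.3, -0.1, 0.2]
gripper_width: 10.2
```

```bash
python3 - <<'E'
from workcell import env,grab_frame
import cv2
s=env.state(); print(s["force"],s["torque"],s["ee_rot"],s["gripper_width"])
f=grab_frame("wrist")["frame"][:,:,::-1]; cv2.imwrite("pics/wrist10.png",cv2.resize(f[150:310,160:360],None,fx=3.5,fy=3.5,interpolation=cv2.INTER_CUBIC))
E
```

```text
[-0.32669    -0.1164739   0.24496047] [-0.042516   -0.15505085  0.00432082] [1.79980030e+02 9.05220053e-03 1.01527810e+02] 10.197805685288689
```

View pics/wrist10.png

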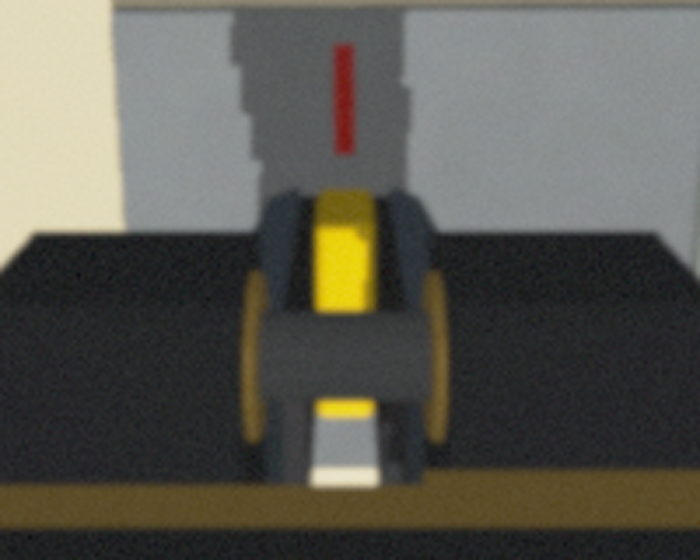

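The light jaws squared the wing to 90°. The forces are near zero, so the cam carries the spring load. Releasing.

{"op": "arm_command", "data": {
  "series": [0, 0, 0, 0, 0, 0, 0, 0, 0, 0, 0, 0, 0, 0, 0, 0, 0, 0, 0, 0, 0, 0, 0, 0, 0, 0, 0, 0, 0, 0, 0, 0, 0, 0, 0, 0],
  "hand": 0.6
}}

```text
time_s: 22.47
ee_pos: [541.8, -97.6, 149.1]
ee_rot: [-180.0, -0.0, 101.5]
force: [-0.5, 0.7, -0.2]
gripper_width: 47.1
```

{"op": "arm_command", "data": {
  "series": [0, 0, 0.06, 0, 0, 0, 0, 0, 0.09, 0, 0, 0, 0, 0, 0.1, 0, 0, 0, 0, 0, 0.1, 0, 0, 0, 0.003, -0.068, 0.003, 0, 0, 0, 0.003, -0.068, 0, 0, 0, 0, 0, 0, 0, 0, 0, 0, 0, 0, 0, 0, 0, 0, 0, 0, 0, 0, 0, 0, 0, 0, 0, 0, 0, 0]
}}

```text
time_s: 23.3
ee_pos: [544.0, -151.3, 290.0]
ee_rot: [-180.0, -0.0, 101.6]
force: [-0.0, 1.1, 0.0]
gripper_width: 54.6
```

```bash
python3 sil.py now; python3 - <<'E'
import pickle,cv2,glob
f=pickle.load(open(sorted(glob.glob("wn*.pkl"))[-1],"rb"))["frame"]; cv2.imwrite("pics/wrist11.png",cv2.resize(f[90:230,170:370,::-1],None,fx=3.5,fy=3.5,interpolation=cv2.INTER_CUBIC))
E
```

```text
23.3 press 16.714548903254528 turn 1.468406335433921 84.13348563063514 dxy [ 0.89824615 -0.60347759] err 3.8894002306805073 582.7166666666667
```

View pics/wrist11.png

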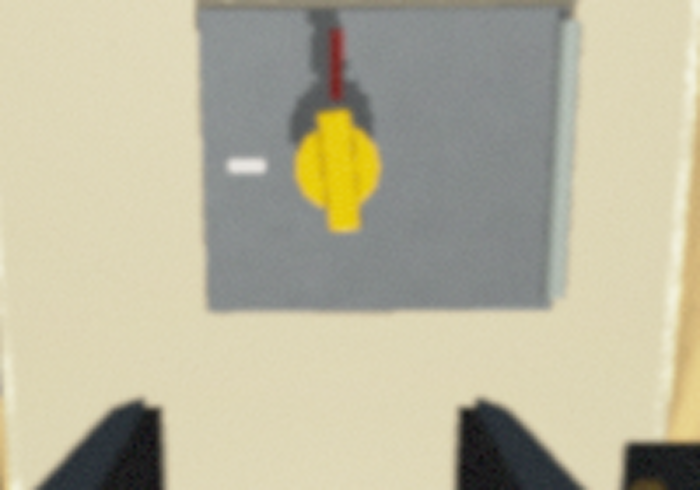

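{"op": "arm_command", "data": {
  "series": [0, 0, 0, 0, 0, 0, 0, 0, 0, 0, 0, 0, 0, 0, 0, 0, 0, 0, 0, 0, 0, 0, 0, 0, 0, 0, 0, 0, 0, 0, 0, 0, 0, 0, 0, 0, 0, 0, 0, 0, 0, 0, 0, 0, 0, 0, 0, 0, 0, 0, 0, 0, 0, 0, 0, 0, 0, 0, 0, 0, 0, 0, 0, 0, 0, 0, 0, 0, 0, 0, 0, 0]
}}

```text
time_s: 24.35
ee_pos: [544.2, -152.0, 290.4]
ee_rot: [180.0, -0.0, 101.5]
force: [0.8, 0.1, 0.1]
gripper_width: 54.6
```

```bash
python3 sil.py now; python3 - <<'E'
from workcell import env, grab_frame
import cv2
f=grab_frame("scene")["frame"][:,:,::-1]
cv2.imwrite("pics/scene12.png",cv2.resize(f[110:250,100:330],None,fx=3.4,fy=3.4,interpolation=cv2.INTER_CUBIC))
E
```

```text
24.35 press 16.470105041982833 turn 1.467379311623437 84.07464150083497 dxy [ 0.85996782 -0.54510835] err 3.770722078046905 583.1750000000001
```

View pics/scene12.png

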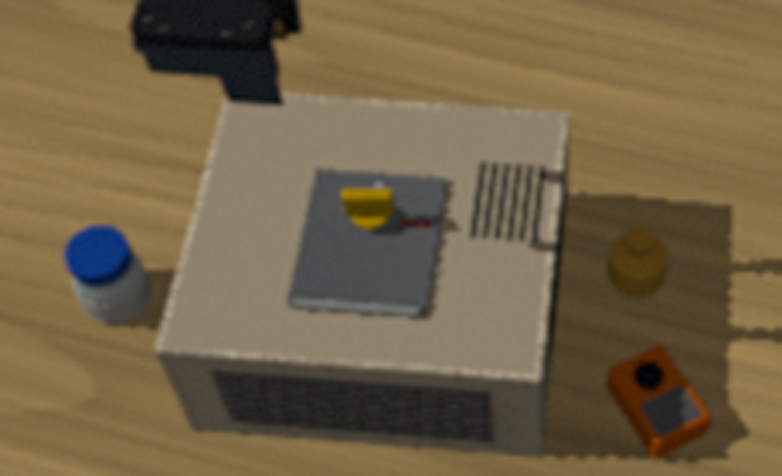

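The hatch is flat, the wing sits crosswise and hasn't moved for a second, and the jar, weight and meter are where they were. Handing in.

```bash
python3 -c "
from workcell import env
print(env.job_done())"
```

```text
the job is handed in; nothing more can be done
None
```

The hatch is shut and the fastener is pressed in, turned clockwise and holding on its own. I handed the job in at about 24 s; no verdict came back.

- **Shutting:** I swung the hatch shut with the fingers either side of the wing. Contact on the deck at the end read 5.6 N.
- **Pressing:** I gripped the wing and pressed in steps of 0.4 to 0.6 mm until the force rose sharply. That came about 18 mm in, and the highest press reading was 7.4 N.
- **Turning:** I turned it a quarter turn clockwise and felt no blocking.
- **Regrip:** After the first release the cam held, but the turn measured only about 1.33 rad, just above the 1.3 limit. I regripped lightly at 6 N, which squared the wing to about 90°, and let go again with the cam carrying the spring load.

**Last checks:** The turn measured 1.47 rad twice, about 1 s apart, so it isn't drifting. The hatch lies flat, and the jar, weight and meter look unmoved in the pictures.

**One disagreement:** The camera fit puts the fastener about 16.5 mm in, while I expected about 14 mm from the press depth and the 4 mm spring-out. The fit is weak in height, and either value is well past the 1 mm needed.

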